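# Set the sprung pusher of a tin tray and load a tin

### The arm

A 7-joint arm with a two-finger parallel gripper is mounted at the origin on the work surface. World frame = base frame: x ahead of the robot, y to its left, z up, the work surface at z = 0. Lengths are in mm, angles in rad, forces in N, time in s.
With the tool pointing down it reaches from about 400 to 875 mm from the base axis. Payload 4.4 kg.
Tool frame: the origin (TCP) lies on the centre line of the jaws, within the pads' length; the fingertips stand 14 mm ahead of it and the grasp point (between the pads) lies 5 mm behind it; z points along the fingers, x is the direction in which the jaws open and shut, and the axes are right-handed (so a half turn about z gives the same grasp; the last joint's range is limited). The gripper opens to 85 mm and grips with 20 to 120 N. Pads are 22 mm wide; open, the fingers measure 114 mm over their backs; the gripper's body (76 mm by 85 mm) begins 54 mm behind the grasp point. The pads swing forward as they close: fully open they stand 13 mm farther back than shut.
Start: joints at [1.239, 0.628, 0.038, 1.517, -0.027, 0.996, -0.02], TCP at [170.77, -627.18, 245.313] pointing down, gripper open.
Joint ranges: [-3.06, 3.06], [-0.37, 2.12], [-1.25, 1.32], [0.18, 2.47], [-1.1, 4.24], [0.23, 1.98], [-2.94, 2.94]. Speed limits (rad/s): [2.57, 2.57, 3.14, 3.14, 3.14, 3.14, 3.14].

### API

Orientations are given as [roll, pitch, yaw] about the fixed x, y, z axes, in that order (R = Rz(yaw) Ry(pitch) Rx(roll)).
In Python, from cell import ctrl gives the robot as it stands.
- The arm moves only by the tool send_rows, never from a script. Its argument "commands" is a list of rows, each a list of 5 numbers: the finger opening in mm, from 0 to 85.4, then the shift along the tool's x, y, z in mm, then the turn about the tool's z in degrees. In form: [[grip, x, y, z, roll], ...]. A call has 1 to 5 rows; each row is the pose to reach, as a shift and turn from the pose measured when the call began, along the tool's axes at that moment; what a row does not reach only later rows make up. A row lasts 1/10 s, in which the tool goes at most 50 mm and 8.59 degrees, less where a joint would pass 70% of its speed; a pose out of reach is approached as far as the arm can. A call with a gripper value outside its range is refused whole. The fingers move at their own pace and stop on an object; the grip force is fixed at half the most. Time passes only in rows, so rows that repeat a pose let the fingers close. It gives the time, the measured TCP pose, the force and the opening at its end, in the units of the state.
- ctrl.read_state(): the state, without advancing time (a new reading comes with each control period).
- ctrl.get_image(name): name is "scene" or "top"; returns the picture (420x560x3 uint8, red, green, blue); there is no depth.
- ctrl.camera_params(name): a dict with "fx", "fy", "cx", "cy" (pixels), "k1" (the pictures are not rectified: a ray, as slopes to the right and down, at radius r is drawn at 1 + k1 r^2 times it, then the intrinsics apply), "cam_to_world" (4x4, takes a point from camera to world coordinates). Camera axes: x right, y down, z forward; pixel columns grow to the right and rows downward; lengths in mm; the calibration is good to about 2 mm. A picture is of the moment at which its call begins. camera_params takes no time and is no camera call.
- ctrl.finish_job(): hands the job in, once; it reports no verdict.
The state is a dict: "clock": time; "qpos": joint angles; "qd": joint speeds; "tau": joint torques, N m; "eef_pos": TCP position; "tool_rot": TCP orientation; "force": force on the tool from outside, world axes, zero at the start; "torque": the same for the moment, N m; "width": finger opening in mm.
Only numpy, scipy, OpenCV 4.12 (cv2) and the standard library are available. Lean on these libraries where they do the work, as an engineer would, in place of code of your own. Each camera call takes 0.05 s, during which the arm holds its last target.

### The job

Get the pantry's tin tray ready: leaving the tin in the lane standing where it is, push the tray's sprung metal pusher back along the lane with your fingertips until its catch has passed the stop pin, then let it go so that it comes back and latches on the pin at mid position. Then push the tin that stands in the lane, upright and along the tray floor, gently up against the latched pusher, and leave it there. Do not lift or tip the tin, and do not disturb the tall tin, the jar and the carton beside the tray.

Things in the scene. Friction and masses are not known exactly. Their poses are not given: they have to be found in the camera images.
- tray: Fixed tray on the work surface: a straight lane with a grey floor plate (top 4 mm up), 84 mm wide outside, 72 mm between its two wooden walls (20 mm high). Origin: on the lane's centre line at work surface height, under the pusher's front face when that is home. +x: along the lane, the way the pusher is pushed (roughly to the robot's left, turned up to 0.35 rad either way); z up.
- lane_mouth (a point): Open end of the lane, on the floor plate at its centre line, x = -215 mm in the tray's frame; the floor and walls run from here to x = 205 mm, where a wooden block 46 mm high (x = 187 to 205 mm) closes the lane.
- pusher (a joint): Travel (m) of the sprung pusher along the tray's +x: 0 home, 0.09 end stop. Its spring drives it back: 4 N at home, 7 N midway, 9 N at the stop, plus 15 N per m/s, plus 1 N while the pin is lifted (from 0.02 on). Pushed to 0.06 to 0.085, where the pin has dropped behind its catch, and let go, it runs back and stays latched at 0.050; let go before 0.051, it runs home. Latched, it can still move further in.
- pusher_face (a point): Point on the front face of the aluminium pusher (the face towards the tin and the lane mouth), on the lane's centre line, 43 mm above the work surface; it moves with the pusher, its axes are the tray's. The face is a flat upright plate, 92 mm wide and reaching 62 mm above the work surface (66 mm wide below 24 mm); behind it a sheet slopes down to the rear.
- stop_pin (a joint): Height (m) of the sprung steel stop pin above its down position: 0 down, about 0.012 lifted by the top of the pusher's catch tooth. It moves by itself.
- pin_knob (a point): Centre of the top of the stop pin's black knob (18 mm across), 71 mm above the work surface with the pin down, at x = 76, y = -58 mm in the tray's frame. Its dark steel bracket, 56 mm high, stands outside the lane wall (x = 66 to 86 mm, y = -42 to -88 mm).
- tin: The tin to load: loose upright food tin, 66 mm in diameter, 55 mm high, about 0.2 kg, plain paper label. It stands on the tray floor between the side walls, 100 to 135 mm from the tray's origin on the -x side. Origin: centre of its underside. Against the pusher, its origin is 33 mm from the face.
- tall_tin: Bystander: loose upright tin, 72 mm in diameter, 90 mm high, on the work surface on the tray's -y side. Origin: centre of its underside.
- jar: Bystander: loose amber glass jar with a brass lid, 68 mm in diameter, 85 mm high, on the work surface on the tray's -y side. Origin: centre of its underside.
- carton: Bystander: loose cardboard carton, 50 x 35 mm, 80 mm high, on the work surface on the tray's +y side. Origin: centre of its underside.

How it is judged:
By the outcome, as a careful person would: the job done as asked, in the order asked, and still so for the second after the job is handed in, with the robot touching nothing.
It also fails if it takes over 54 s, if anything falls off the work surface, if the arm or the gripper's body presses on something with over 40 N, if the wrist force passes 120 N, or if a joint passes its speed limit or range.

## Working session

There is one attempt and no reset: what is moved stays moved. The work goes in short steps, Python scripts to look and compute and a tool call to move; the robot and the scene stay as the last step left them, time stands still between calls to the robot, and variables do not carry over. Pictures are saved under pics/ and viewed, and the job is handed in when it is done.

Besides the shell and the picture viewer there is one more tool, called after ">>>" by a JSON object that holds its "method" and its "body". send_rows: Moves the arm, as the interface text tells. Its arguments: {"type":"object","properties":{"commands":{"type":"array"}},"required":["commands"]}

```bash
ls; mkdir -p pics; python3 - <<'E'
from cell import ctrl
import cv2
for n in("scene","top"):
    im=ctrl.get_image(n); cv2.imwrite(f"pics/{n}0.png",im[:,:,::-1])
    print(ctrl.camera_params(n))
print(ctrl.read_state())
E
```

```text
pics
{'fx': 410.4256955064799, 'fy': 410.4256955064799, 'cx': 283.3429150902747, 'cy': 206.6844062478471, 'k1': -0.12610906840265976, 'cam_to_world': array([[ 3.38077789e-01,  5.69582190e-01, -7.49185916e-01,
         1.07584395e+03],
       [ 9.41101086e-01, -2.09403719e-01,  2.65478490e-01,
        -1.62774955e+02],
       [-5.67049702e-03, -7.94812061e-01, -6.06829164e-01,
         4.84692551e+02],
       [ 0.00000000e+00,  0.00000000e+00,  0.00000000e+00,
         1.00000000e+00]])}
{'fx': 413.3944921404743, 'fy': 413.3944921404743, 'cx': 276.09799920603587, 'cy': 213.52005295869108, 'k1': -0.037235029028138605, 'cam_to_world': array([[-2.30070309e-02, -9.86671321e-01,  1.61091217e-01,
         4.67506129e+02],
       [-9.99655690e-01,  2.47380746e-02,  8.74808325e-03,
        -1.46421935e-01],
       [-1.26165694e-02, -1.60834485e-01, -9.86900750e-01,
         7.18802685e+02],
       [ 0.00000000e+00,  0.00000000e+00,  0.00000000e+00,
         1.00000000e+00]])}
{'clock': 0.1, 'qpos': array([ 1.23917862,  0.62924845,  0.03845475,  1.51825093, -0.02705216,
        0.99634101, -0.01999037]), 'qd': array([-0.0013259 , -0.00329753, -0.00049567, -0.00145811,  0.00139805,
        0.00219817,  0.00128825]), 'tau': array([ 2.80964952e-03, -5.64526570e+01,  1.22988459e+00, -1.93973082e+01,
        1.10749502e-02,  5.44115741e-03, -2.48137707e-05]), 'eef_pos': array([ 170.65041812, -626.63855228,  244.49003181]), 'tool_rot': array([-3.14157195e+00,  1.73026185e-03, -1.30500505e+00]), 'force': array([-0.1696761 ,  0.03229416, -0.77066734]), 'torque': array([ 0.02068446,  0.03075828, -0.01389738]), 'width': 84.99080854404741}
```

View pics/scene0.png

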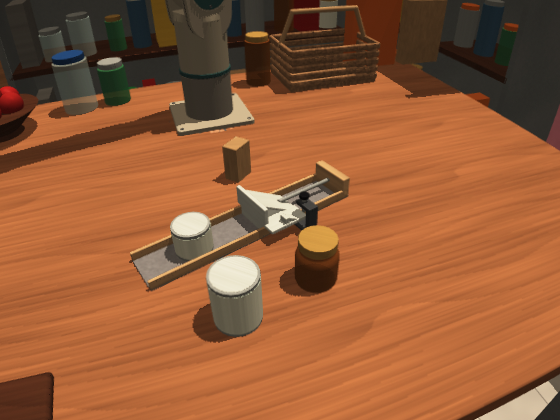

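View pics/top0.png

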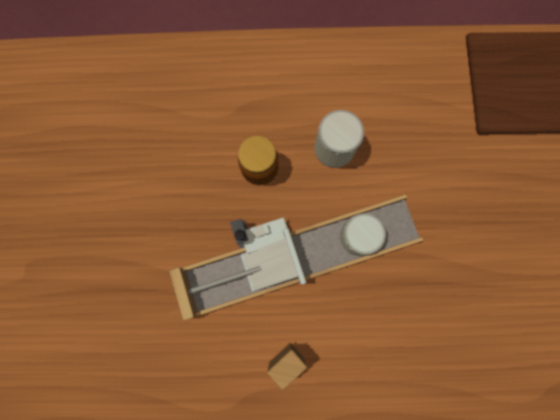

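The scene view shows the tin at about (192,233), the pusher at (255,210) and the knob at (305,196). The top view shows the tin top at (364,234), the pusher plate running from (285,222) to (303,281), and the knob at (240,232). I'll enlarge both.

```bash
python3 - <<'E'
import cv2
a=cv2.imread("pics/scene0.png")[150:300,120:360]; cv2.imwrite("pics/s0c.png",cv2.resize(a,None,fx=3.3,fy=3.3,interpolation=cv2.INTER_CUBIC))
a=cv2.imread("pics/top0.png")[190:330,165:430]; cv2.imwrite("pics/t0c.png",cv2.resize(a,None,fx=3,fy=3,interpolation=cv2.INTER_CUBIC))
E
```

```text
(no output)
```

View pics/s0c.png

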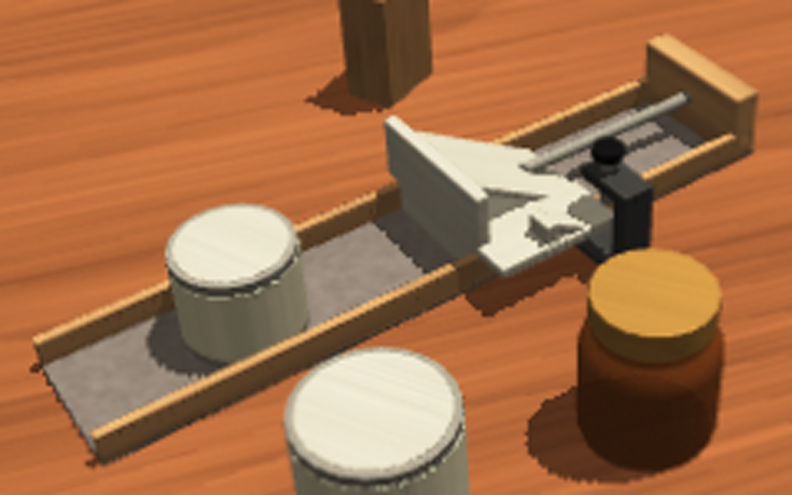

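View pics/t0c.png

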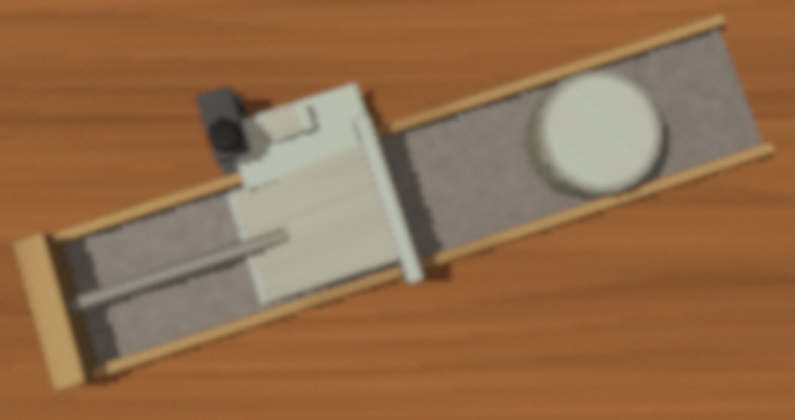

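```bash
cat > h.py <<'E'
import numpy as np, cv2
from cell import ctrl
from scipy.optimize import least_squares
P={n:ctrl.camera_params(n) for n in("scene","top")}
def ray(n,px):
    p=P[n]; d=np.array([(px[0]-p['cx'])/p['fx'],(px[1]-p['cy'])/p['fy']]); u=d.copy()
    for _ in range(20): u=d/(1+p['k1']*(u@u))
    T=p['cam_to_world']; return T[:3,3],T[:3,:3]@np.array([u[0],u[1],1])
def proj(n,X):
    p=P[n];T=p['cam_to_world']; c=T[:3,:3].T@(np.asarray(X,float)-T[:3,3]); u=c[:2]/c[2]; u=u*(1+p['k1']*(u@u))
    return np.array([p['fx']*u[0]+p['cx'],p['fy']*u[1]+p['cy']])
def tri(a,b):
    (o1,d1),(o2,d2)=ray("top",a),ray("scene",b); d1/=np.linalg.norm(d1); d2/=np.linalg.norm(d2)
    s=np.linalg.lstsq(np.c_[d1,-d2],o2-o1,rcond=None)[0]
    A,B=o1+s[0]*d1,o2+s[1]*d2; return (A+B)/2,np.linalg.norm(A-B)
def onz(n,px,z):
    o,d=ray(n,px); return o+d*(z-o[2])/d[2]
def w(t,X):
    c,s=np.cos(t[2]),np.sin(t[2]); return np.array([t[0]+c*X[0]-s*X[1],t[1]+s*X[0]+c*X[1],X[2]])
def inv(t,X):
    c,s=np.cos(t[2]),np.sin(t[2]); d=np.asarray(X[:2])-t[:2]; return np.array([c*d[0]+s*d[1],-s*d[0]+c*d[1],X[2]])
E
cat > m.py <<'E'
from h import *
T={(-215,-42,20):(406,195),(-215,42,20):(422.7,239.3),(205,-42,46):(170,270),(187,-42,46):(179,267.7),(187,42,46):(193.3,316.7),(205,42,46):(184,319.7),(76,-58,71):(240.3,234.3),(0,-46,62):(288.3,229.3),(0,46,62):(306,281.7)}
S={(-215,42,20):(130.6,253),(-215,-42,20):(148.8,281.8),(0,46,62):(237.6,185.5),(0,-46,62):(267.6,209.7),(76,-58,71):(304.2,194),(187,42,46):(317,162.1),(205,42,46):(322.4,160.9),(205,-42,46):(348.8,178.2),(187,-42,46):(344.2,179.7)}
for k in S:
    if k in T: X,e=tri(T[k],S[k]); print(k,X.round(1),round(e,1))
def f(t,vs=("top","scene")):
    r=[]
    for n,D in(("top",T),("scene",S)):
        if n in vs:
            for k,v in D.items(): r+=list(proj(n,w(t,k))-v)
    return np.array(r)
for vs in [("top","scene"),("top",),("scene",)]:
    s=least_squares(f,[480,0,1.8],loss='soft_l1',args=(vs,)); print(vs,s.x.round(4)); 
    print(s.fun.reshape(-1,2).round(1).tolist())
t=least_squares(f,[480,0,1.8],loss='soft_l1').x; np.save("t.npy",t)
X,e=tri((365.3,234),(190.6,224.2)); print("tin",X,e,inv(t,X))
for n,px in(("top",(365.3,234)),("scene",(190.6,224.2))): print(inv(t,onz(n,px,59)))
E
python3 m.py
```

```text
(-215, 42, 20) [ 531.3 -241.3   18.2] 1.7
(-215, -42, 20) [ 608.5 -218.    19.5] 1.8
(0, 46, 62) [465.7 -36.8  62.8] 3.9
(0, -46, 62) [550.   -9.2  60.7] 8.5
(76, -58, 71) [541.9  63.9  69.9] 2.1
(187, 42, 46) [414.5 143.7  45.2] 4.0
(205, 42, 46) [409.7 158.8  42.3] 2.9
(205, -42, 46) [488.9 181.1  43.5] 0.4
(187, -42, 46) [492.8 167.3  45.1] 3.4
('top', 'scene') [508.3402 -24.7912   1.8647]
[[-0.3, -1.4], [0.7, 0.4], [-2.1, -0.2], [-0.5, -1.4], [-0.2, 0.0], [-1.7, 0.6], [-1.2, -0.2], [-1.2, -2.3], [-0.4, 0.6], [-1.7, -1.0], [-0.8, 0.9], [-1.9, 0.1], [-3.4, 0.6], [-0.1, -0.6], [-1.8, -0.2], [-0.6, -1.7], [1.2, -1.2], [-0.9, 0.3]]
('top',) [507.9077 -26.0253   1.8648]
[[0.4, -1.2], [1.5, 0.6], [-1.3, 0.1], [0.2, -1.1], [0.5, 0.3], [-0.9, 0.8], [-0.5, 0.1], [-0.4, -2.0], [0.4, 0.9]]
('scene',) [509.2465 -22.9202   1.8635]
[[-0.5, -1.0], [0.3, 0.9], [-0.8, 0.2], [-2.2, 0.7], [1.1, -0.5], [-0.7, -0.1], [0.5, -1.6], [2.4, -1.1], [0.2, 0.4]]
tin [ 538.85500092 -135.66040643   56.61537562] 2.608417104887698 [-114.95516236    2.90612661   56.61537562]
[-115.59386279    3.60450259   59.        ]
[-114.94001706   -0.78910202   59.        ]
```

The tray pose is (508, -25), yaw 1.865 rad, and the tin is at about (-115, 2) in the tray frame. The triangulated heights agree with the text. Next is a helper that gives the shift to a target in tool axes.

```bash
cat > g.py <<'E'
import sys
from h import *
from scipy.spatial.transform import Rotation as R
t=np.load("t.npy"); s=ctrl.read_state()
r=R.from_euler('xyz',s['tool_rot']); p=s['eef_pos']
print("clock %.2f"%s['clock'],"tray pos",inv(t,p).round(1),"yaw err deg",np.degrees((t[2]-np.pi/2)-s['tool_rot'][2]).round(2),"rot",s['tool_rot'].round(3),"F(tray)",(R.from_euler('z',-t[2]).apply(s['force'])).round(1),"w",round(s['width'],1))
if len(sys.argv)>3:
    X=w(t,[float(a) for a in sys.argv[1:4]]); print("target",X.round(1),"shift",r.inv().apply(X-p).round(1))
E
python3 g.py -41 0 150
```

```text
clock 0.10 tray pos [-478.2  497.5  244.5] yaw err deg 91.61 rot [-3.142e+00  2.000e-03 -1.305e+00] F(tray) [ 0.1  0.2 -0.8] w 85.0
target [520.2 -64.  150. ] shift [-450.9 -485.1   95.3]
```

>>> {"method": "send_rows", "body": {"commands": [[0,0,0,0,-8],[0,0,0,0,-16],[0,0,0,0,-24],[0,0,0,0,-32],[0,0,0,0,-40]]}}

```text
clock: 0.6
eef_pos: [170.5, -626.3, 243.9]
tool_rot: [-3.14, 0.002, -0.601]
force: [0.3, 0.2, -0.4]
width: 12.2
```

```bash
python3 g.py -41 0 150
```

```text
clock 0.60 tray pos [-477.9  497.6  243.9] yaw err deg 51.28 rot [-3.14e+00  2.00e-03 -6.01e-01] F(tray) [ 0.1 -0.4 -0.4] w 12.2
target [520.2 -64.  150. ] shift [ -29.4 -661.3   95.2]
```

>>> {"method": "send_rows", "body": {"commands": [[0,-2,-40,0,-8],[0,-4,-80,0,-16],[0,-6,-120,0,-24],[0,-8,-160,0,-32],[0,-10,-200,0,-40]]}}

```text
clock: 1.1
eef_pos: [275.8, -454.1, 244.1]
tool_rot: [-3.138, 0.001, 0.103]
force: [1.2, 0.1, 1.0]
width: 0.1
```

```bash
python3 g.py -41 0 150
```

```text
clock 1.10 tray pos [-343.5  346.9  244.1] yaw err deg 10.96 rot [-3.138e+00  1.000e-03  1.030e-01] F(tray) [-0.3 -1.2  1. ] w 0.1
target [520.2 -64.  150. ] shift [ 283.2 -362.7   95. ]
```

>>> {"method": "send_rows", "body": {"commands": [[0,28,-36,0,-5],[0,56,-72,0,-11],[0,85,-109,0,-11],[0,113,-145,0,-11],[0,141,-181,0,-11]]}}

```text
clock: 1.6
eef_pos: [397.9, -258.0, 244.4]
tool_rot: [-3.138, 0.0, 0.294]
force: [0.9, -0.8, -0.0]
width: -0.0
```

```bash
python3 g.py -41 0 150
```

```text
clock 1.60 tray pos [-191.2  173.2  244.4] yaw err deg -0.02 rot [-3.138  0.     0.294] F(tray) [-1.  -0.6 -0. ] w -0.0
target [520.2 -64.  150. ] shift [ 173.3 -149.8   94.9]
```

>>> {"method": "send_rows", "body": {"commands": [[0,35,-30,10,0],[0,70,-60,25,0],[0,105,-90,50,0],[0,140,-120,75,0],[0,173,-150,95,0]]}}

```text
clock: 2.1
eef_pos: [518.4, -65.8, 150.1]
tool_rot: [-3.138, 0.002, 0.294]
force: [0.5, -0.5, 0.7]
width: -0.3
```

```bash
python3 g.py -41 0 46; python3 - <<'E'
from cell import ctrl
import cv2
for n in("scene","top"): cv2.imwrite(f"pics/{n}1.png",ctrl.get_image(n)[:,:,::-1])
E
python3 -c "
import cv2
a=cv2.imread('pics/scene1.png')[120:310,110:370];b=cv2.imread('pics/top1.png')[150:340,160:440]
cv2.imwrite('pics/c1.png',cv2.resize(a,None,fx=3,fy=3,interpolation=2));cv2.imwrite('pics/d1.png',cv2.resize(b,None,fx=2.8,fy=2.8,interpolation=2))"
```

```text
clock 2.10 tray pos [-42.2   2.2 150.1] yaw err deg 0.02 rot [-3.138e+00  2.000e-03  2.940e-01] F(tray) [-0.6 -0.3  0.7] w -0.3
target [520.2 -64.   46. ] shift [  2.4  -0.8 104.1]
```

View pics/c1.png

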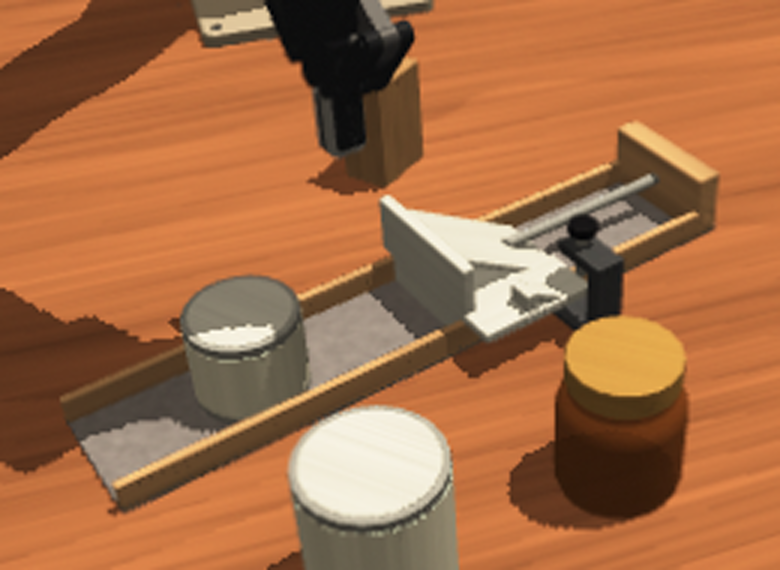

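View pics/d1.png

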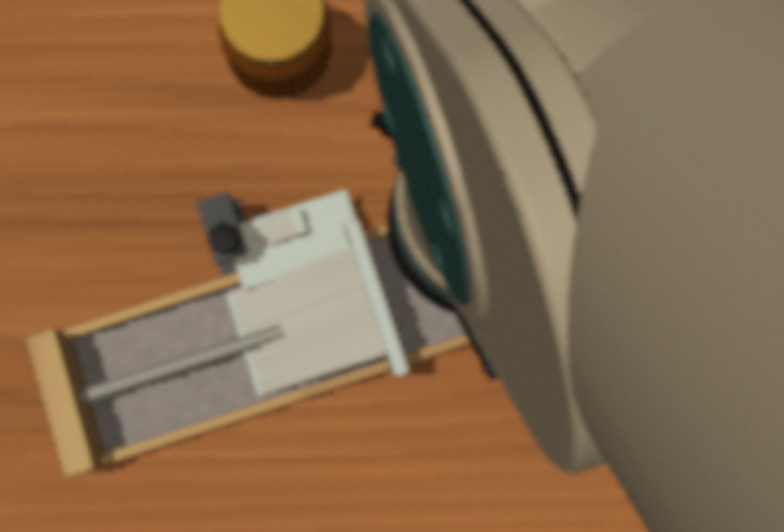

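The fingertips hang over the gap between the tin and the pusher; the tip is at about (223,170) in the scene view. Going down.

```bash
python3 -c "
from h import *
t=np.load('t.npy');p=ctrl.read_state()['eef_pos'];print(proj('scene',p-[0,0,14]))"; python3 g.py -41 0 48
```

```text
[228.60114982 168.86326471]
clock 2.20 tray pos [-35.6  -1.4 149.2] yaw err deg -0.66 rot [-3.133e+00 -1.000e-03  3.050e-01] F(tray) [ 0.4 -0.1  0.8] w -0.0
target [520.2 -64.   48. ] shift [ -1.5   6.2 101.2]
```

>>> {"method": "send_rows", "body": {"commands": [[0,2,0,25,0],[0,2,0,50,0],[0,2,0,75,0],[0,2,0,95,0],[0,2,0,103,0]]}}

```text
clock: 2.7
eef_pos: [520.2, -57.4, 44.5]
tool_rot: [-3.132, 0.003, 0.305]
force: [-0.6, -0.2, 0.2]
width: 0.0
```

```bash
python3 g.py -13 0 46; python3 - <<'E'
from cell import ctrl
import cv2
b=ctrl.get_image("scene")[:,:,::-1]
cv2.imwrite('pics/c2.png',cv2.resize(b[120:310,110:370],None,fx=3,fy=3,interpolation=2))
E
```

```text
clock 2.70 tray pos [-34.7  -1.9  44.5] yaw err deg -0.64 rot [-3.132e+00  3.000e-03  3.050e-01] F(tray) [-0.   0.7  0.2] w 0.0
target [512.1 -37.2  46. ] shift [ -1.7 -21.7  -1.3]
```

View pics/c2.png

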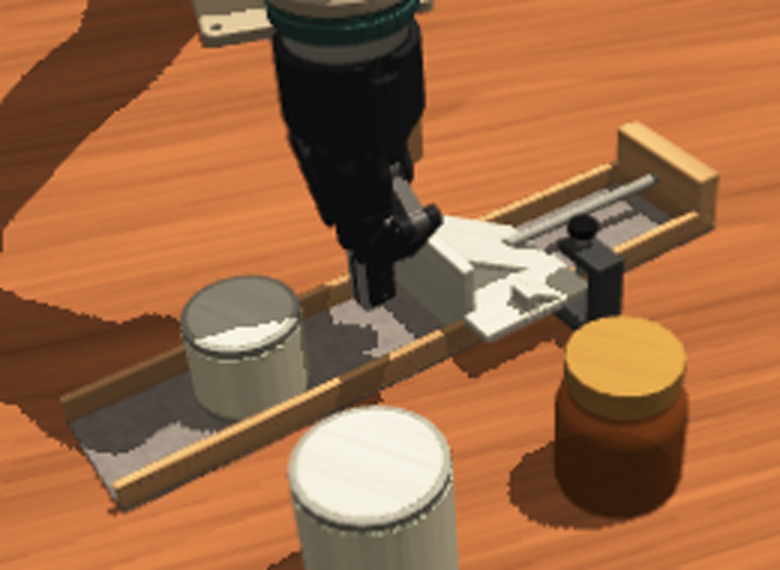

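The fingertips are down in the gap, at about (375,305) in the crop, clear of the tin and the pusher. Starting the push.

>>> {"method": "send_rows", "body": {"commands": [[0,-1,-6,-1,0.6],[0,-2,-12,-1,0.6],[0,-2,-18,-1,0.6],[0,-2,-24,-1,0.6],[0,-2,-30,-1,0.6]]}}

```text
clock: 3.25
eef_pos: [510.1, -30.0, 46.3]
tool_rot: [-3.134, 0.001, 0.294]
force: [2.0, -5.1, 1.9]
width: -0.3
```

```bash
python3 g.py 59 0 46
```

```text
clock 3.25 tray pos [-5.5 -0.2 46.3] yaw err deg -0.01 rot [-3.134e+00  1.000e-03  2.940e-01] F(tray) [-5.5 -0.4  1.9] w -0.3
target [491.3  31.7  46. ] shift [ -0.2 -64.5   0.8]
```

>>> {"method": "send_rows", "body": {"commands": [[0,0,-9,0,0],[0,0,-18,0,0],[0,0,-27,0,0],[0,0,-36,0,0],[0,0,-44,0,0]]}}

```text
clock: 3.75
eef_pos: [498.1, 9.5, 46.7]
tool_rot: [-3.137, 0.002, 0.291]
force: [3.9, -7.7, -3.4]
width: 0.0
```

```bash
python3 g.py 61 0 46; python3 - <<'E'
from cell import ctrl
import cv2
b=ctrl.get_image("scene")[:,:,::-1]
cv2.imwrite('pics/c3.png',cv2.resize(b[120:310,110:370],None,fx=3,fy=3,interpolation=2))
E
```

```text
clock 3.75 tray pos [35.8 -0.1 46.7] yaw err deg 0.14 rot [-3.137e+00  2.000e-03  2.910e-01] F(tray) [-8.5 -1.5 -3.4] w 0.0
target [490.7  33.6  46. ] shift [ -0.2 -25.2   0.8]
```

View pics/c3.png

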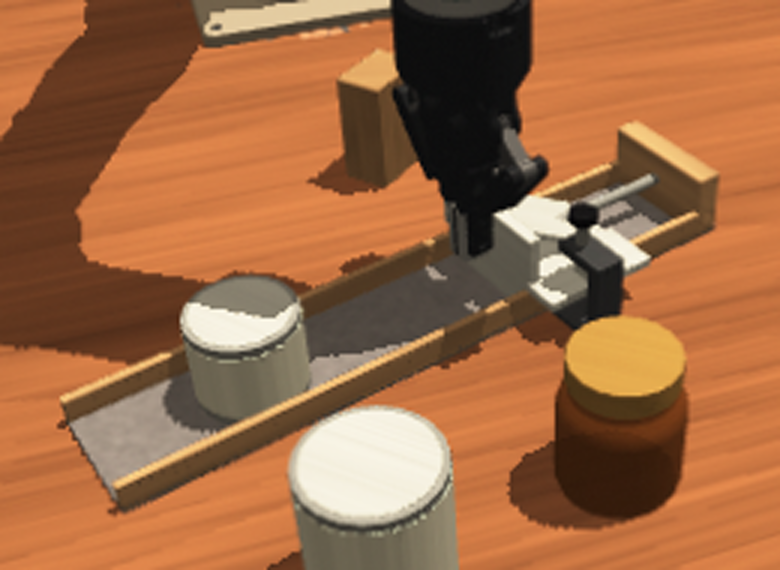

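The pusher is partly in; its -y top corner is at about (538,238) in the crop, and the knob is raised a little. I'll work out the travel from that corner.

```bash
cat > px.py <<'E'
from h import *
import sys
t=np.load('t.npy')
px=np.array([float(sys.argv[1])/3+110,float(sys.argv[2])/3+120])
y,z=float(sys.argv[3]),float(sys.argv[4])
s=least_squares(lambda x:proj('scene',w(t,(x[0],y,z)))-px,[40]);print(px,s.x,s.fun)
E
python3 px.py 538 238 -46 62; python3 g.py 61 0 46
```

```text
[289.33333333 199.33333333] [52.83594812] [-0.10496696 -0.2343021 ]
clock 3.80 tray pos [37.9 -0.1 46.7] yaw err deg 0.03 rot [-3.136e+00  2.000e-03  2.930e-01] F(tray) [-4.5 -0.7 -2.9] w -0.3
target [490.7  33.6  46. ] shift [ -0.1 -23.1   0.9]
```

```bash
python3 px.py 443 269 -46 62;python3 px.py 470 268 -46 62; python3 px.py 477 267 -46 62
```

```text
[257.66666667 209.66666667] [-10.46035145] [1.33492913 2.97797288]
[266.66666667 209.33333333] [4.99960222] [-0.046442   -0.10361901]
[269. 209.] [9.24994543] [-0.31233429 -0.69689277]
```

The same corner read about 5 mm at home, so the travel is about 48 mm, which puts TCP x at travel minus 12. The target is TCP x ≈ 61, a travel of about 73 mm.

>>> {"method": "send_rows", "body": {"commands": [[0,0,-7,0,0],[0,0,-14,0,0],[0,0,-20,0,0],[0,0,-23,0,0],[0,0,-23,0,0]]}}

```text
clock: 4.3
eef_pos: [491.3, 31.6, 46.8]
tool_rot: [-3.139, 0.002, 0.292]
force: [3.5, -6.8, -4.3]
width: 0.1
```

```bash
python3 g.py 61 0 46; python3 - <<'E'
from cell import ctrl
import cv2
b=ctrl.get_image("scene")[:,:,::-1]
cv2.imwrite('pics/c4.png',cv2.resize(b[120:310,110:370],None,fx=3,fy=3,interpolation=2))
E
```

```text
clock 4.30 tray pos [58.9 -0.1 46.8] yaw err deg 0.12 rot [-3.139e+00  2.000e-03  2.920e-01] F(tray) [-7.5 -1.3 -4.3] w 0.1
target [490.7  33.6  46. ] shift [-0.1 -2.1  0.8]
```

View pics/c4.png

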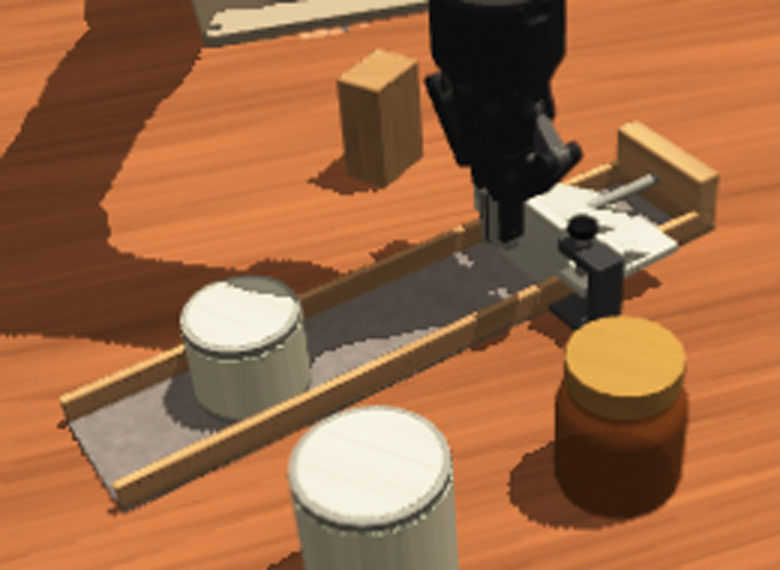

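The knob is back down at (583,226), after being at (583,213) on the tooth, so the catch has passed. The travel is about 71 mm. Releasing by backing away.

>>> {"method": "send_rows", "body": {"commands": [[0,0,10,0,0],[0,0,22,0,0],[0,0,36,0,0],[0,0,50,0,0],[0,0,55,0,0]]}}

```text
clock: 4.85
eef_pos: [507.5, -22.6, 46.7]
tool_rot: [-3.138, 0.002, 0.289]
force: [-0.6, -0.5, 0.6]
width: 0.1
```

```bash
python3 g.py 5 0 46; python3 - <<'E'
from cell import ctrl
import cv2
b=ctrl.get_image("scene")[:,:,::-1]
cv2.imwrite('pics/c5.png',cv2.resize(b[120:310,110:370],None,fx=3,fy=3,interpolation=2))
E
```

```text
clock 4.85 tray pos [ 2.3  0.2 46.7] yaw err deg 0.26 rot [-3.138e+00  2.000e-03  2.890e-01] F(tray) [-0.3  0.7  0.6] w 0.1
target [506.9 -20.   46. ] shift [ 0.2 -2.7  0.7]
```

View pics/c5.png

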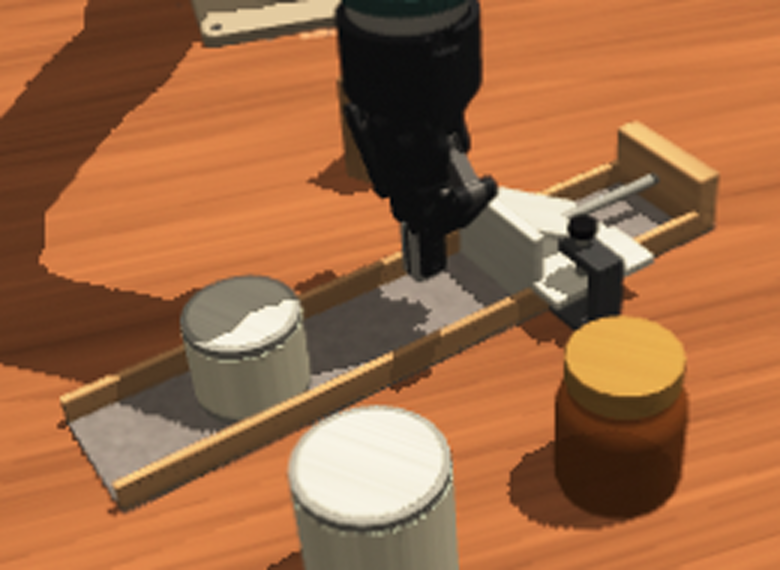

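The pusher is latched (corner (543,236), knob down, zero force), and the tin has not moved. Next I'll check how close the bystanders are to the tin-pushing path and lift.

```bash
python3 px.py 543 236 -46 62; python3 -c "
from h import *
t=np.load('t.npy')
print(inv(t,onz('top',(341,132),90)),inv(t,onz('top',(257,155),85)),inv(t,onz('top',(287,368),80)))"; python3 g.py 0 0 160;
```

```text
[291.         198.66666667] [56.42070113] [-0.13480689 -0.30091906]
[-128.16337812 -160.51561144   90.        ] [  10.28856468 -167.96190019   85.        ] [ 67.59801171 156.10349224  80.        ]
clock 4.90 tray pos [ 2.1  0.2 46.7] yaw err deg 0.27 rot [-3.139e+00  2.000e-03  2.890e-01] F(tray) [-0.3 -0.3  0.3] w -0.0
target [508.3 -24.8 160. ] shift [   0.     1.8 -113.4]
```

>>> {"method": "send_rows", "body": {"commands": [[10,0,0,-25,0],[20,0,0,-50,0],[30,0,0,-75,0],[30,0,10,-95,0],[30,0,30,-105,0]]}}

```text
clock: 5.4
eef_pos: [516.9, -49.2, 153.6]
tool_rot: [-3.138, -0.001, 0.294]
force: [0.9, -0.3, -0.4]
width: 30.1
```

```bash
python3 g.py -185 0 150
```

```text
clock 5.40 tray pos [-25.9  -1.1 153.6] yaw err deg 0.02 rot [-3.138e+00 -1.000e-03  2.940e-01] F(tray) [-0.5 -0.7 -0.4] w 30.1
target [ 561.9 -201.9  150. ] shift [ -1.  159.2   3. ]
```

>>> {"method": "send_rows", "body": {"commands": [[30,0,35,0,0],[30,0,75,0,0],[30,0,115,2,0],[30,-1,150,3,0],[30,-1,162,3,0]]}}

```text
clock: 5.9
eef_pos: [562.8, -208.6, 149.6]
tool_rot: [-3.139, -0.001, 0.289]
force: [-0.9, -0.2, -0.8]
width: 29.8
```

```bash
python3 g.py -185 0 40
```

```text
clock 5.90 tray pos [-191.7    1.1  149.6] yaw err deg 0.28 rot [-3.139e+00 -1.000e-03  2.890e-01] F(tray) [ 0.1  0.9 -0.8] w 29.8
target [ 561.9 -201.9   40. ] shift [  1.   -6.4 109.6]
```

>>> {"method": "send_rows", "body": {"commands": [[30,1,-2,25,0],[30,1,-4,50,0],[30,1,-4,75,0],[30,1,-4,100,0],[30,1,-4,111,0]]}}

```text
clock: 6.4
eef_pos: [561.3, -201.9, 36.5]
tool_rot: [-3.136, 0.001, 0.291]
force: [-0.3, 1.0, -0.4]
width: 30.0
```

```bash
python3 g.py -165 0 38; python3 - <<'E'
from cell import ctrl
import cv2
b=ctrl.get_image("scene")[:,:,::-1]
cv2.imwrite('pics/c6.png',cv2.resize(b[120:310,110:370],None,fx=3,fy=3,interpolation=2))
E
```

```text
clock 6.40 tray pos [-184.8    0.6   36.5] yaw err deg 0.17 rot [-3.136e+00  1.000e-03  2.910e-01] F(tray) [ 1.   0.  -0.4] w 30.0
target [ 556.1 -182.7   38. ] shift [  0.6 -19.9  -1.4]
```

View pics/c6.png

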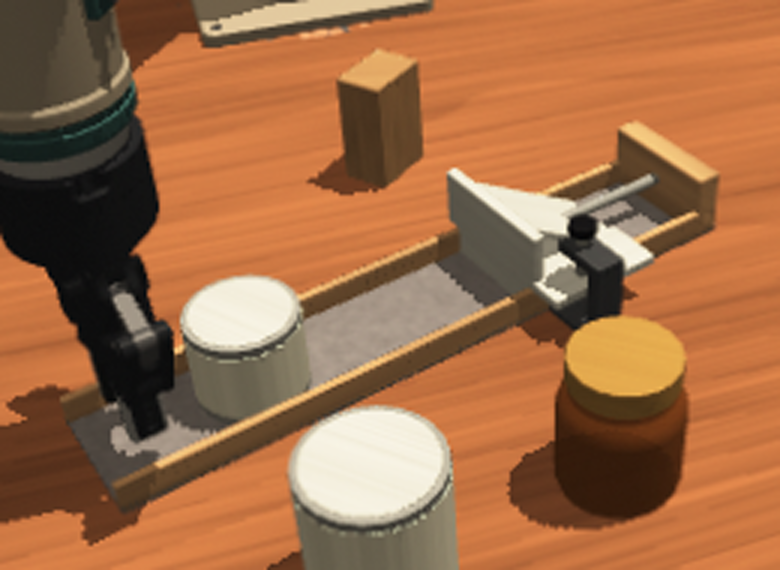

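The tin is untouched. The fingers are behind it, inside the lane and above the walls, with the tip at (150,430) in the crop. Now for the gentle push.

>>> {"method": "send_rows", "body": {"commands": [[30,0.5,-5,0,0],[30,0.5,-10,0,0],[30,0.5,-15,0,0],[30,0.5,-20,0,0],[30,0.5,-24,0,0]]}}

```text
clock: 6.95
eef_pos: [554.8, -178.3, 36.7]
tool_rot: [-3.136, 0.001, 0.291]
force: [-0.1, 0.2, -0.5]
width: 30.1
```

>>> {"method": "send_rows", "body": {"commands": [[30,0,-3,0,0],[30,0,-7,0,0],[30,0,-11,0,0],[30,0,-15,0,0],[30,0,-20,0,0]]}}

```text
clock: 7.45
eef_pos: [549.2, -159.4, 36.9]
tool_rot: [-3.136, 0.001, 0.29]
force: [0.9, -1.5, 0.1]
width: 30.1
```

```bash
python3 g.py -30 0 38; python3 - <<'E'
from cell import ctrl
import cv2
b=ctrl.get_image("scene")[:,:,::-1]
cv2.imwrite('pics/c7.png',cv2.resize(b[120:310,110:370],None,fx=3,fy=3,interpolation=2))
E
```

```text
clock 7.45 tray pos [-1.407e+02 -1.000e-01  3.690e+01] yaw err deg 0.2 rot [-3.136e+00  1.000e-03  2.900e-01] F(tray) [-1.7 -0.4  0.1] w 30.1
target [517.  -53.5  38. ] shift [  -0.5 -110.7   -0.5]
```

View pics/c7.png

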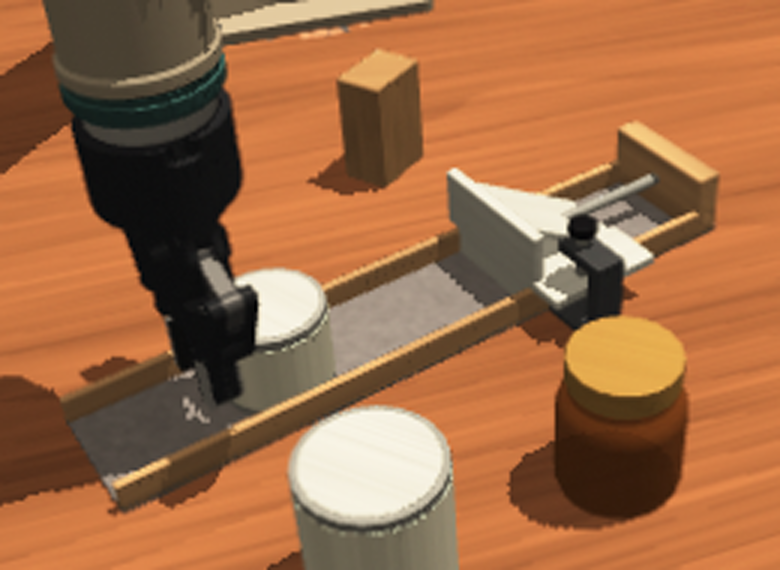

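The tin slides upright; its right edge went from column 309 to 332. Carrying on.

>>> {"method": "send_rows", "body": {"commands": [[30,0,-5,0,0],[30,0,-10,0,0],[30,0,-15,0,0],[30,0,-20,0,0],[30,0,-25,0,0]]}}

```text
clock: 8.0
eef_pos: [541.4, -133.3, 36.9]
tool_rot: [-3.135, 0.001, 0.292]
force: [-0.1, -0.9, 0.4]
width: 29.6
```

>>> {"method": "send_rows", "body": {"commands": [[30,0,-5,0,0],[30,0,-10,0,0],[30,0,-15,0,0],[30,0,-20,0,0],[30,0,-25,0,0]]}}

```text
clock: 8.5
eef_pos: [534.0, -108.9, 37.0]
tool_rot: [-3.135, 0.002, 0.292]
force: [1.2, -1.9, -1.3]
width: 30.2
```

>>> {"method": "send_rows", "body": {"commands": [[30,0,-5,0,0],[30,0,-10,0,0],[30,0,-15,0,0],[30,0,-20,0,0],[30,0,-25,0,0]]}}

```text
clock: 9.0
eef_pos: [526.7, -84.5, 37.2]
tool_rot: [-3.135, 0.002, 0.292]
force: [0.1, -1.1, 0.3]
width: 29.9
```

```bash
python3 g.py -30 0 38; python3 - <<'E'
from cell import ctrl
import cv2
b=ctrl.get_image("scene")[:,:,::-1]
cv2.imwrite('pics/c8.png',cv2.resize(b[120:310,110:370],None,fx=3,fy=3,interpolation=2))
E
```

```text
clock 9.00 tray pos [-62.5  -0.3  37.2] yaw err deg 0.11 rot [-3.135e+00  2.000e-03  2.920e-01] F(tray) [-1.1  0.2  0.3] w 29.9
target [517.  -53.5  38. ] shift [ -0.3 -32.5  -0.5]
```

View pics/c8.png

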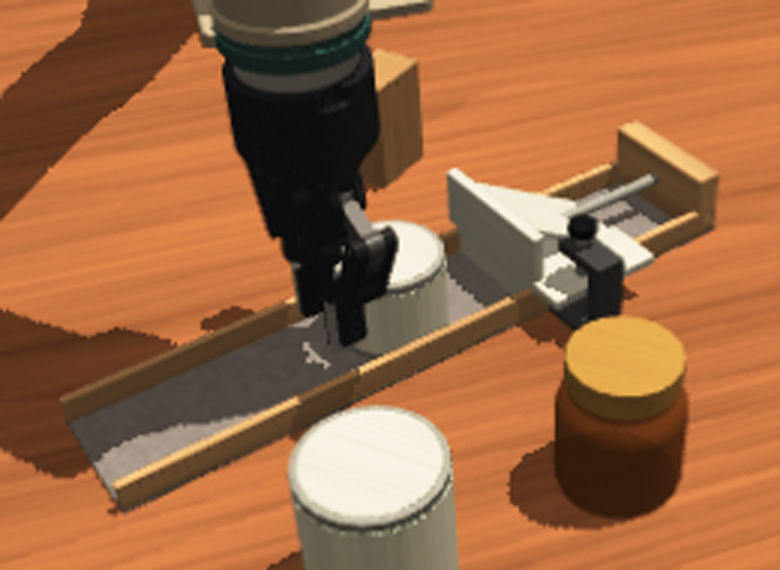

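>>> {"method": "send_rows", "body": {"commands": [[30,0,-5,0,0],[30,0,-10,0,0],[30,0,-15,0,0],[30,0,-20,0,0],[30,0,-24,0,0]]}}

```text
clock: 9.55
eef_pos: [519.3, -59.9, 37.4]
tool_rot: [-3.134, 0.002, 0.293]
force: [0.2, -0.2, -0.9]
width: 30.4
```

>>> {"method": "send_rows", "body": {"commands": [[30,0,-1,0,0],[30,0,-2,0,0],[30,0,-3,0,0],[30,0,-4,0,0],[30,0,-5,0,0]]}}

```text
clock: 10.05
eef_pos: [517.9, -55.2, 37.5]
tool_rot: [-3.134, 0.002, 0.293]
force: [0.4, -0.8, -2.1]
width: 29.5
```

```bash
python3 g.py -25 0 38; python3 - <<'E'
from cell import ctrl
import cv2
b=ctrl.get_image("scene")[:,:,::-1]
cv2.imwrite('pics/c9.png',cv2.resize(b[150:280,200:370],None,fx=4.5,fy=4.5,interpolation=2))
E
```

```text
clock 10.05 tray pos [-31.9  -0.4  37.5] yaw err deg 0.04 rot [-3.134e+00  2.000e-03  2.930e-01] F(tray) [-0.9 -0.2 -2.1] w 29.5
target [515.6 -48.7  38. ] shift [-0.4 -6.9 -0.5]
```

View pics/c9.png

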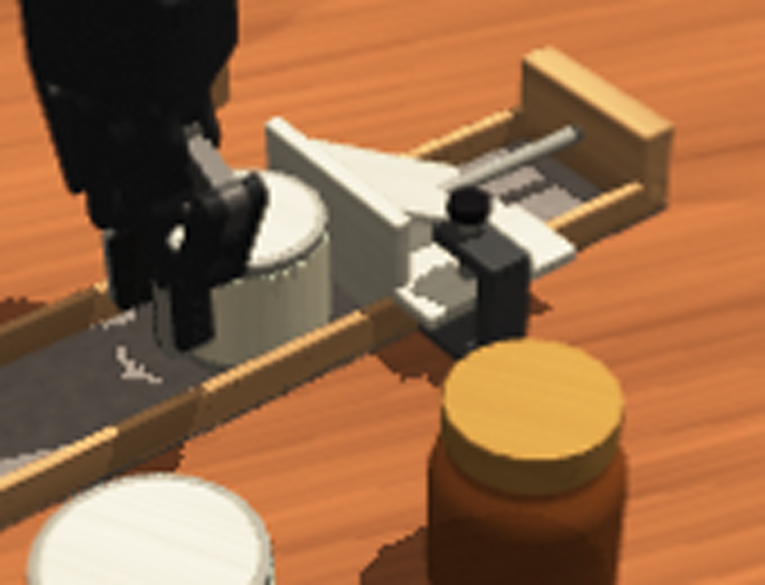

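The tin is close, with a small gap to the plate still visible near (335,230). I'll creep on and watch the force.

>>> {"method": "send_rows", "body": {"commands": [[30,0,-1,0,0],[30,0,-2,0,0],[30,0,-3,0,0],[30,0,-3,0,0]]}}

```text
clock: 10.5
eef_pos: [516.9, -51.8, 37.5]
tool_rot: [-3.133, 0.002, 0.294]
force: [-0.0, -1.3, -0.7]
width: 30.2
```

>>> {"method": "send_rows", "body": {"commands": [[30,0,-1,0,0],[30,0,-2,0,0],[30,0,-2,0,0]]}}

```text
clock: 10.8
eef_pos: [516.3, -49.6, 37.5]
tool_rot: [-3.133, 0.002, 0.294]
force: [0.0, 0.8, -0.4]
width: 30.1
```

>>> {"method": "send_rows", "body": {"commands": [[30,0,-1,0,0],[30,0,-2,0,0],[30,0,-2,0,0]]}}

```text
clock: 11.1
eef_pos: [515.6, -47.5, 37.5]
tool_rot: [-3.133, 0.002, 0.294]
force: [-0.5, -1.1, -0.4]
width: 30.4
```

```bash
python3 g.py -25 0 38; python3 - <<'E'
from cell import ctrl
import cv2
b=ctrl.get_image("scene")[:,:,::-1]
cv2.imwrite('pics/c10.png',cv2.resize(b[150:280,200:370],None,fx=4.5,fy=4.5,interpolation=2))
E
```

```text
clock 11.10 tray pos [-23.8  -0.4  37.5] yaw err deg -0.02 rot [-3.133e+00  2.000e-03  2.940e-01] F(tray) [-0.9  0.8 -0.4] w 30.4
target [515.6 -48.7  38. ] shift [-0.4  1.2 -0.5]
```

View pics/c10.png

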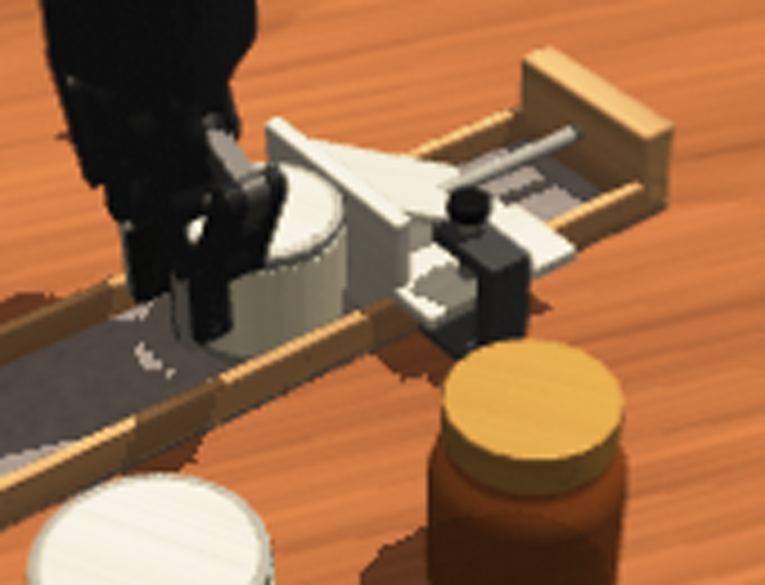

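>>> {"method": "send_rows", "body": {"commands": [[30,0,-1,0,0],[30,0,-2,0,0],[30,0,-2,0,0]]}}

```text
clock: 11.45
eef_pos: [515.3, -46.5, 37.6]
tool_rot: [-3.134, 0.002, 0.293]
force: [0.9, -4.6, -1.9]
width: 29.9
```

>>> {"method": "send_rows", "body": {"commands": [[30,0,-1,0,0],[30,0,-1,0,0]]}}

```text
clock: 11.65
eef_pos: [515.3, -46.6, 37.6]
tool_rot: [-3.135, 0.002, 0.293]
force: [1.5, -4.9, -1.5]
width: 29.8
```

```bash
python3 g.py -25 0 38; python3 - <<'E'
from cell import ctrl
import cv2
b=ctrl.get_image("scene")[:,:,::-1]
cv2.imwrite('pics/c11.png',cv2.resize(b[150:280,200:370],None,fx=4.5,fy=4.5,interpolation=2))
E
```

```text
clock 11.65 tray pos [-22.8  -0.3  37.6] yaw err deg 0.08 rot [-3.135e+00  2.000e-03  2.930e-01] F(tray) [-5.1 -0.  -1.5] w 29.8
target [515.6 -48.7  38. ] shift [-0.3  2.2 -0.4]
```

View pics/c11.png

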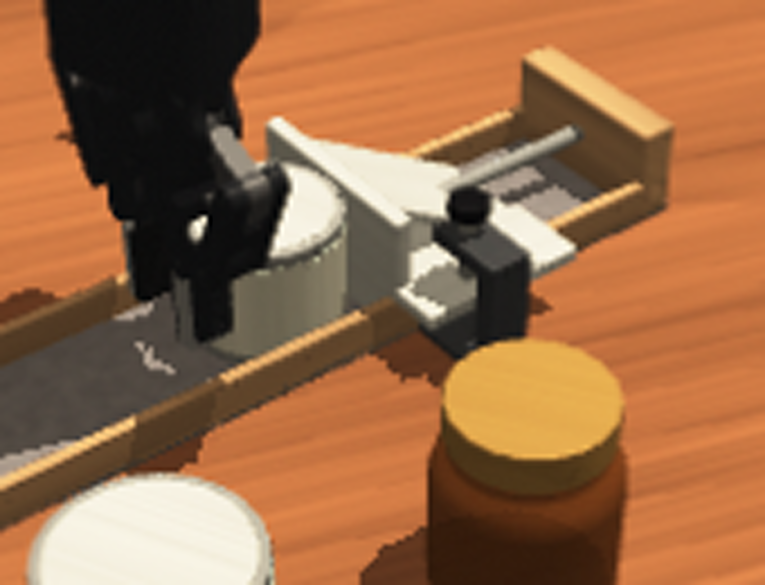

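The force rose to 5 N and the motion stopped, so the tin is against the latched pusher. Backing straight off, then up and away.

>>> {"method": "send_rows", "body": {"commands": [[30,0,3,0,0],[30,0,8,0,0],[30,0,16,0,0],[30,0,28,0,0],[30,0,40,0,0]]}}

```text
clock: 12.2
eef_pos: [527.1, -85.9, 37.4]
tool_rot: [-3.135, 0.002, 0.292]
force: [-0.3, -0.3, -0.9]
width: 30.1
```

>>> {"method": "send_rows", "body": {"commands": [[30,0,5,-20,0],[30,0,5,-45,0],[30,0,5,-75,0],[30,0,5,-105,0],[30,0,5,-130,0]]}}

```text
clock: 12.7
eef_pos: [529.3, -92.6, 169.0]
tool_rot: [-3.136, 0.001, 0.291]
force: [0.6, 0.6, -0.7]
width: 29.9
```

>>> {"method": "send_rows", "body": {"commands": [[30,-25,30,-10,0],[30,-50,60,-20,0],[30,-75,100,-30,0],[30,-90,140,-40,0],[30,-90,160,-40,0]]}}

```text
clock: 13.2
eef_pos: [487.0, -278.9, 209.3]
tool_rot: [-3.14, 0.002, 0.283]
force: [0.9, 0.1, -0.2]
width: 30.0
```

>>> {"method": "send_rows", "body": {"commands": [[30,0,40,0,0],[30,0,80,0,0],[30,0,120,0,0],[30,0,140,0,0],[30,0,140,0,0]]}}

```text
clock: 13.7
eef_pos: [524.7, -418.4, 208.2]
tool_rot: [-3.141, 0.002, 0.277]
force: [-0.8, -0.1, -0.3]
width: 29.5
```

```bash
python3 g.py; python3 - <<'E'
from cell import ctrl
import cv2
b=ctrl.get_image("scene")[:,:,::-1]
cv2.imwrite('pics/c12.png',cv2.resize(b[120:310,110:370],None,fx=3,fy=3,interpolation=2))
b=ctrl.get_image("top")[:,:,::-1]
cv2.imwrite('pics/d12.png',cv2.resize(b[90:390,160:440],None,fx=2,fy=2,interpolation=2))
E
```

```text
clock 13.70 tray pos [-381.5   98.4  208.2] yaw err deg 0.96 rot [-3.141e+00  2.000e-03  2.770e-01] F(tray) [ 0.2  0.8 -0.3] w 29.5
```

View pics/c12.png

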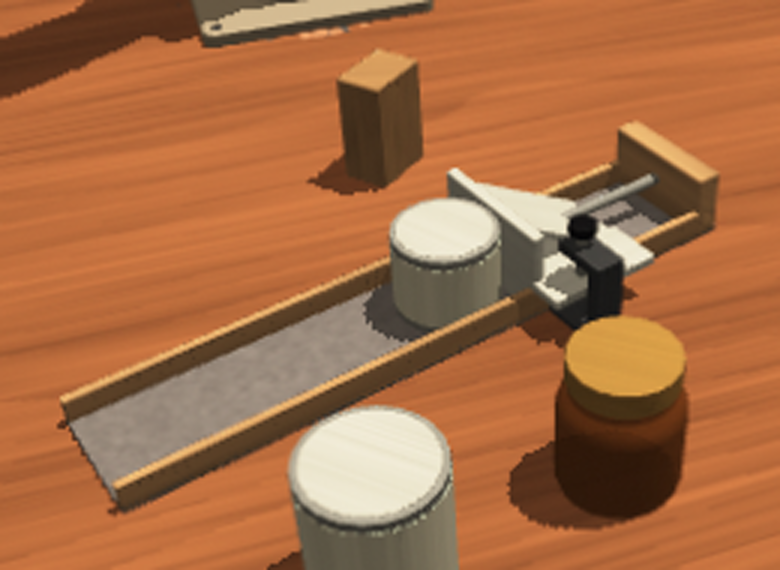

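View pics/d12.png

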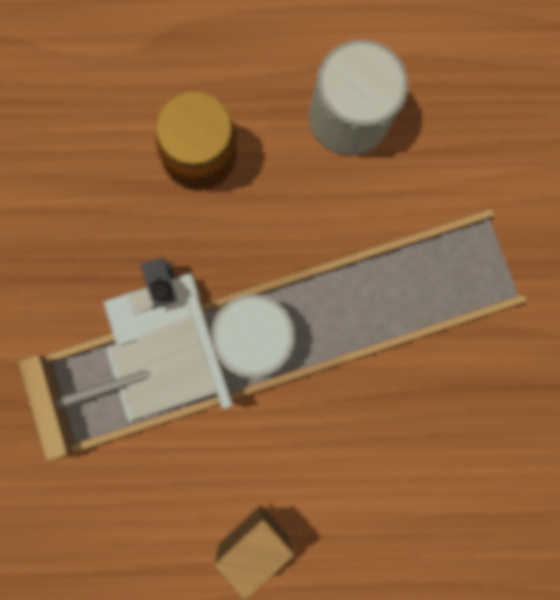

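The top view shows the tin top, centre (253,336), touching the plate. The bystanders are where they were. One quick numeric check, then I'll hand it in.

```bash
python3 -c "
from h import *
t=np.load('t.npy')
a=(160+253/2,90+336/2);b=(110+445/3,120+231/3)
X,e=tri(a,b);print(inv(t,X).round(1),e,inv(t,onz('top',a,59)).round(1),inv(t,onz('scene',b,59)).round(1))
print('bystanders',[inv(t,onz('top',(160+u/2,90+v/2),z)).round(1) for u,v,z in((362,82,90),(194,130,85),(254,557,80))])
print(ctrl.read_state()['force']); ctrl.finish_job()"
```

```text
[17.2 -0.3 55.5] 2.0940645571033984 [16.4  0.4 59. ] [15.6 -4.9 59. ]
bystanders [array([-128.7, -162.1,   90. ]), array([  10.3, -168. ,   85. ]), array([ 67.8, 156.8,  80. ])]
[-0.30097913  0.16802836  0.07592944]
the job is handed in; nothing more can be done
```

The tray is ready: the pusher is latched on the pin at mid position and the tin stands upright against it. I handed the job in at about 14 s of the 54 s limit; it gave no verdict.

- **Pusher:** I pushed it back with shut fingertips to about 71 mm of travel. The pin knob rose on the tooth and then dropped again. On letting go, the pusher came back and stayed at about 51 mm in the pictures, where 50 mm was expected.
- **Tin:** I slid it along the floor with the fingers 30 mm apart until the force rose to 5 N against the pusher, then backed the arm off clear of everything. Its last measured position is x ≈ 17 mm, y ≈ 0 mm in the tray's frame; touching the pusher means 17 mm.
- **Bystanders:** the tall tin, jar and carton measured within 2 mm of where they started.
- **Disagreements:** the camera views differed by 2–3 mm on the tray's position. The scene view alone put the tin 5 mm off to one side, which the lane walls rule out. The tin's top measured 55.5 mm high where 59 mm was expected, and I took both as picture-reading error.

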